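Restack the measured tiles on the sloped rack and load the next one in the colorimeter

ROBOT

A 6-joint arm with a two-finger parallel gripper is mounted at the origin on the work surface. World frame = base frame: x ahead of the robot, y to its left, z up, the work surface at z = 0. Lengths are in m, angles in rad, forces in N, time in s.
With the tool pointing down it reaches from about 0.325 to 0.775 m from the base axis. Payload 5.5 kg.
Tool frame: the origin (TCP) lies midway between the tips of the shut fingers; the grasp point (between the pads) lies 19 mm behind it; z points along the fingers, y is the direction in which the jaws open and shut (so a half turn about z gives the same grasp; the last joint's range is limited). The gripper opens to 88 mm and grips with 3 to 60 N. Pads are 20 mm wide; open, the fingers measure 115 mm over their backs; the gripper's body (75 mm by 178 mm) begins 61 mm behind the grasp point.
Start: joints at [1.129, 0.091, 1.231, -0, 1.82, -0.057], TCP at [0.225, 0.556, 0.183] pointing down, gripper open.
Joint ranges: [-2.87, 2.87], [-0.86, 2.18], [0.17, 2.46], [-1.51, 4.65], [0.06, 2.69], [-2.65, 2.65]. Speed limits (rad/s): [2.57, 2.57, 3.01, 3.14, 3.14, 3.14].

INTERFACE

Orientations are given as a unit quaternion [x, y, z, w].
In Python, from bench import r gives the robot as it stands.
- The arm moves only by the tool step_arm, never from a script. Its argument "series" is a list of rows, each an object of numbers: "fingers": the finger opening in m, from 0 to 0.0878; "dx", "dy", "dz": the shift along the tool's x, y, z in m; "roll": the turn about the tool's z in rad. A call has 1 to 12 rows; each row shifts and turns the pose as measured when the row begins, along the tool's axes as they then stand; what a row does not reach is not made up. A row lasts 1/8 s, in which the tool goes at most 62.5 mm and 10.7 degrees, less where a joint would pass 70% of its speed; a pose out of reach is approached as far as the arm can. A call is refused whole if a number of a shift passes 0.0625 or a number of a turn 0.188, either way. A call with a gripper value outside its range is refused whole. The fingers move at their own pace and stop on an object; "grip_force" is the grip in N (left out, the last holds). Time passes only in rows, so rows that do not move let the fingers close. It gives the time, the measured TCP pose, the force and the opening at its end, in the units of the state.
- r.sense(): the state, without advancing time (a new reading comes with each control period).
- r.camera(name): name is "scene" or "top" or "wrist"; returns a dict with "img" (400x640x3 uint8, blue, green, red), "fx", "fy", "cx", "cy" (pixels), "k1" (the pictures are not rectified: a ray, as slopes to the right and down, at radius r is drawn at 1 + k1 r^2 times it, then the intrinsics apply), "world_to_cam" (4x4, takes a point from world to camera coordinates). Camera axes: x right, y down, z forward; pixel columns grow to the right and rows downward; lengths in m; the calibration is good to about 2 mm. A picture is of the moment at which its call begins. There is no depth.
- r.hand_in(): hands the job in, once; it reports no verdict.
Trained networks look in the newest picture that a camera, given by its name, has taken for a name from the list of things; names that differ only in an ending like _2 or _b are one class to them, and where a whole thing is asked for, a point or a joint stands for the part that bears it (a point fixed in the world has none). Each returns a list of dicts, best first, with "conf" (0 to 1); they miss things now and then, are a little off and sometimes report something else, mostly with a low value. They report only what shows in the picture. A call takes as long as a camera call. They do not tell look-alikes from the thing itself.
- r.regions_of(camera, thing): "region" (400x640 bool, what is visible of it) and "box" ([left, top, right, bottom] in pixels, round what is visible of it).
The state is a dict: "clock": time; "joint_positions": joint angles; "qvel": joint speeds; "joint_efforts": joint torques, N m; "ee_pos": TCP position; "orientation": TCP orientation; "ft_force": force on the tool from outside, world axes, zero at the start; "wrist_torque": the same for the moment, N m; "width": opening from 0.0 (shut) to 1.0 (fully open).
Only numpy, scipy, OpenCV 4.12 (cv2) and the standard library are available. Lean on these libraries where they do the work, as an engineer would, in place of code of your own. Each camera call takes 0.05 s, during which the arm holds its last target. There are 200 camera calls.

TASK

Change over the specimens at the colorimeter: square up the tile that was left lying askew on the sloped rack, short of its backstop, so that it sits snugly against the backstop, stack the measured tile from the colorimeter's seat flat on top of it, just as snug against the backstop, and bed the square tile from the tray flat in the seat. The edges chip, so set the tiles down rather than drop them. Leave the round disc, the jar, the beaker and the spatula where they are.

Things in the scene. Friction and masses are not known exactly. Their poses are not given: they have to be found in the camera images.
- tile_rack_center (a point): Centre of the fired-clay tile that lies askew on the sloped rack, 25 to 65 mm up the slope from where it belongs; friction holds it there. All three tiles are alike: reddish, square, 50 x 50 x 8 mm, about 45 g. z is normal to the tile's broad face, 4 mm from centre to either face; x and y are parallel to its sides.
- tile_seat_center (a point): Centre of the measured tile, which at the start lies in the seat on top of the colorimeter; same tile, same axes.
- tile_next_center (a point): Centre of the next tile, the square one in the tray; same tile, same axes. It lies flat at any angle, its underside 3 mm above the bench.
- rack: Sloped stainless rack, rubber-lined shelf 160 mm (x) by 130 mm (y), sides and upper edge open, no rims. Shelf and axes tilt 20 degrees: x points down the slope, away from the robot, towards the backstop; z is out of the shelf. Origin on the shelf's surface at the middle of the backstop's foot, 34 mm above the bench; the shelf covers x from -160 to 0 mm.
- backstop_foot (a point): Same point and axes as the rack. The backstop is a plate square to the shelf at x = 0 over the whole width, rim 28 mm above the shelf. A tile snug against it has its centre at x = -25 mm, z = 4 mm (12 mm for the second in the stack). Tiles do not slide down by themselves; they stay where they are let go.
- colorimeter: White bench instrument, 300 mm (x) by 170 mm (y), sloping screen and keys at the front towards the robot (-x); flat top 97 mm above the bench, with a level aluminium port plate 110 x 110 mm standing 15 mm above that. Origin under its centre on the bench, z up. The specimen seat is on the port plate.
- seat (a point): Middle of the seat's floor (port plate, 112 mm above the bench), axes as the colorimeter's. Square recess 52.5 mm wide, sides along x and y, formed by four black L-shaped corner stops 5.5 mm high, 5 mm thick, with rounded tops; each side has a 37 mm gap where fingers reach down to the plate. A bedded tile has its centre 4 mm above this point.
- tray: Low white tray, 220 mm (x) by 150 mm (y), floor 3 mm thick, rim 10 mm high, 4 mm thick; holds the next tile and the round disc, one at either end. Origin under its centre on the bench, z up. It is fixed.
- disc: Round disc of the same clay, diameter 50 mm, 8 mm thick, in the tray; to be left alone. Origin at the centre of its underside.
- bottle: Amber jar with a black cap, diameter 64 mm, 150 mm tall, standing beyond the tray; to be left alone. Origin at the centre of its underside.
- beaker: Glass beaker, diameter 68 mm, 90 mm tall, standing at the robot's left; to be left alone. Origin at the centre of its underside.
- spatula: Spatula lying on the bench at the robot's right; to be left alone.
Mind the look-alikes: they are no part of the job. Leave any purple or white look-alike of the part that bears tile_seat_center alone.

How it is judged:
At the end, for the whole second after the job is handed in: The rack's tile lies flat, wholly on the shelf, edge against the backstop (gap under 2.5 mm); the measured tile lies flat on it, also under 2.5 mm from the backstop and within 8 mm of in line; the tray's square tile lies flat on the seat floor, within 2.5 mm of centre; all at rest (x of each of tile_rack_center, tile_seat_center in the frame of backstop_foot above -0.0275 m and y of tile_rack_center in the frame of backstop_foot between -0.042 and 0.042 m and z of tile_rack_center in the frame of backstop_foot between 0.0025 and 0.0055 m and z of tile_seat_center in the frame of backstop_foot between 0.01 and 0.014 m and distance between tile_seat_center and tile_rack_center below 0.0115 m and angle between the z axis of each of tile_rack_center, tile_seat_center and the z axis of backstop_foot, either way round below 0.06 rad and x of tile_next_center in the frame of seat between -0.0025 and 0.0025 m and y of tile_next_center in the frame of seat between -0.0025 and 0.0025 m and z of tile_next_center in the frame of seat between 0.0025 and 0.0055 m and angle between the z axis of tile_next_center and the z axis of seat, either way round below 0.04 rad and linear speed of each of tile_rack, tile_seat, tile_next below 0.01 m/s); the robot touches nothing.
It fails at once if a tile is dropped: it moves faster than 0.5 m/s (a fall of more than about 13 mm) while the fingers do not touch it ((linear speed of tile_rack above 0.5 m/s and contact force between the fingers and tile_rack below 0.1 N) or (linear speed of tile_seat above 0.5 m/s and contact force between the fingers and tile_seat below 0.1 N) or (linear speed of tile_next above 0.5 m/s and contact force between the fingers and tile_next below 0.1 N)).
It fails at once if the round disc, the jar, the beaker or the spatula is moved by more than 30 mm (distance of any of disc, bottle, beaker, spatula from where it was at the start of the episode above 0.03 m).
It also fails if it takes over 69 s, if anything falls off the work surface, if the arm or the gripper's body presses on something with over 40 N, if the wrist force passes 120 N, or if a joint passes its speed limit or range.

## Working session

There is one attempt and no reset: what is moved stays moved. The work goes in short steps, Python scripts to look and compute and a tool call to move; the robot and the scene stay as the last step left them, time stands still between calls to the robot, and variables do not carry over. Pictures are saved under pics/ and viewed, about 8 in all and at most 12, crops included, and the job is handed in when it is done.

Besides the shell and the picture viewer there is one more tool, called after "Call:" by a JSON object that holds its "api" and its "payload". step_arm: Moves the arm, as the interface text tells. Its arguments: {"type":"object","properties":{"series":{"type":"array","items":{"type":"object","properties":{"fingers":{"type":"number"},"dx":{"type":"number"},"dy":{"type":"number"},"dz":{"type":"number"},"roll":{"type":"number"}}}},"grip_force":{"type":"number"}},"required":["series"]}

```bash
ls; mkdir -p pics; python3 - <<'E'
from bench import r
import cv2, numpy as np
for n in("scene","top"):
    c=r.camera(n); cv2.imwrite(f"pics/{n}0.png",c["img"]); print(n,c["fx"],c["fy"],c["cx"],c["cy"],c["k1"]); print(np.round(c["world_to_cam"],4).tolist())
    for t in("tile_rack_center","rack","seat","colorimeter","tray","disc","bottle","beaker","spatula"):
        try: print(t,[(round(d["conf"],2),[int(v) for v in d["box"]],int(d["region"].sum())) for d in r.regions_of(n,t)][:6])
        except Exception as e: print(t,e)
print(r.sense())
E
```

```text
pics
scene 398.74147084709773 398.74147084709773 319.8827272861894 196.30151777476894 -0.06643370313722233
[[-0.6831, 0.7301, -0.016, 0.4054], [0.5886, 0.5375, -0.6039, -0.2614], [-0.4323, -0.4219, -0.7969, 1.4167], [0.0, 0.0, 0.0, 1.0]]
tile_rack_center [(0.63, [405, 255, 432, 282], 418), (0.23, [191, 122, 302, 214], 5295)]
rack [(0.62, [383, 226, 463, 304], 2806)]
seat [(0.83, [192, 123, 303, 212], 5174)]
colorimeter [(0.77, [189, 124, 302, 213], 5372)]
tray [(0.93, [296, 177, 382, 250], 2767)]
disc [(0.65, [314, 215, 336, 228], 210)]
bottle [(0.68, [245, 229, 279, 277], 1067), (0.65, [315, 217, 334, 229], 176)]
beaker [(0.72, [459, 213, 491, 249], 750)]
spatula [(0.9, [283, 113, 346, 159], 625), (0.52, [190, 122, 302, 212], 5232)]
top 484.9446946207786 484.9446946207786 316.6450052294029 203.5159811663148 -0.008626842534037404
[[0.0066, -1.0, -0.0003, -0.0598], [-0.9883, -0.0065, -0.1522, 0.5671], [0.1522, 0.0013, -0.9883, 1.3116], [0.0, 0.0, 0.0, 1.0]]
tile_rack_center [(0.65, [176, 202, 199, 220], 296)]
rack [(0.78, [157, 185, 221, 251], 2765)]
seat [(0.58, [372, 136, 442, 249],
[... 395 characters left out ...]
, 308, 252], 314)]
{'clock': 1.0, 'joint_positions': array([ 1.12929649e+00,  9.11064553e-02,  1.23064167e+00, -3.28828596e-05,
        1.81979620e+00, -5.67066844e-02]), 'qvel': array([-0.00108802, -0.00151473, -0.00224448, -0.00156407,  0.0014023 ,
       -0.00177073]), 'joint_efforts': array([ 9.74927098e-04, -4.46195519e+01, -4.06519532e+01,  6.99038431e-02,
        1.94158911e-02,  8.66938137e-06]), 'ee_pos': array([0.22525205, 0.55614997, 0.18306031]), 'orientation': array([1.91215776e-01, 9.81548025e-01, 1.94870655e-05, 2.13990159e-05]), 'ft_force': array([0.28368996, 0.12082069, 0.34432769]), 'wrist_torque': array([-0.03537584, -0.05913198,  0.00425547]), 'width': 0.9987167556414097}
```

```bash
python3 - <<'E'
import cv2
a=cv2.imread("pics/top0.png")[90:320,140:470]; cv2.imwrite("pics/top0c.png",cv2.resize(a,(792,552),interpolation=cv2.INTER_CUBIC))
E
```

```text
(no output)
```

View pics/top0c.png

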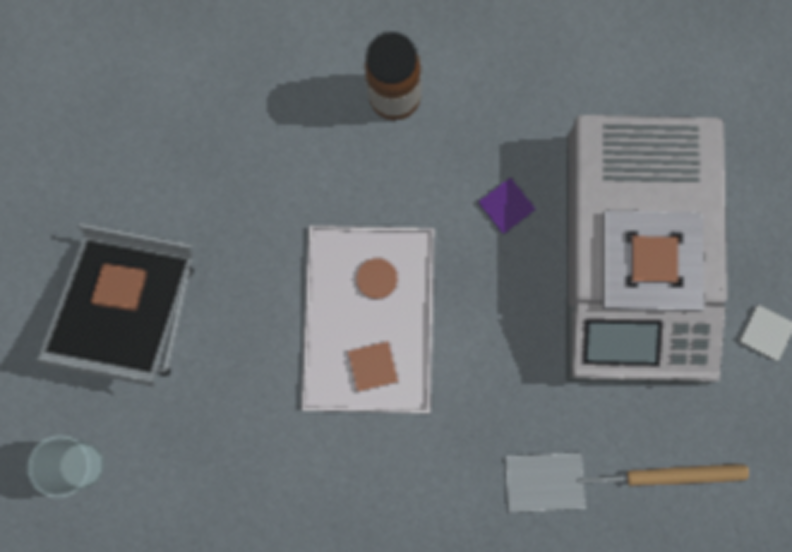

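View pics/scene0.png

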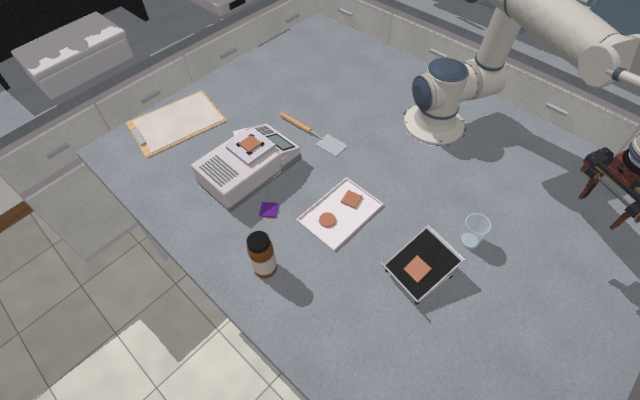

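```bash
cat >h.py <<'E'
from bench import r
import cv2, numpy as np
from scipy.optimize import least_squares
def und(c,uv):
    uv=np.atleast_2d(np.asarray(uv,float)); p=(uv-[c["cx"],c["cy"]])/[c["fx"],c["fy"]]
    q=p.copy()
    for _ in range(20): q=p/(1+c["k1"]*(q**2).sum(1,keepdims=True))
    return q
def back(c,uv,z):
    "pixels -> world points at height z"
    W=np.asarray(c["world_to_cam"]); q=und(c,uv); R=W[:3,:3]; o=-R.T@W[:3,3]
    d=np.c_[q,np.ones(len(q))]@R
    return o+d*((z-o[2])/d[:,2])[:,None]
def proj(c,P):
    W=np.asarray(c["world_to_cam"]); X=np.atleast_2d(P)@W[:3,:3].T+W[:3,3]; q=X[:,:2]/X[:,2:]
    q=q*(1+c["k1"]*(q**2).sum(1,keepdims=True)); return q*[c["fx"],c["fy"]]+[c["cx"],c["cy"]]
def tiles(c,amin=100):
    "contours of clay-coloured blobs"
    h=cv2.cvtColor(c["img"],cv2.COLOR_BGR2HSV); m=cv2.inRange(h,(3,70,60),(16,190,255))
    m=cv2.morphologyEx(m,cv2.MORPH_OPEN,np.ones((3,3)))
    k,_=cv2.findContours(m,cv2.RETR_EXTERNAL,cv2.CHAIN_APPROX_NONE)
    return [x for x in k if cv2.contourArea(x)>amin]
def rect(c,k,z):
    "square fit in world at height z: centre, sides, yaw mod 90 deg"
    P=back(c,k[:,0,:],z)[:,:2]; (x,y),(w,h),a=cv2.minAreaRect((P*1000).astype(np.float32))
    return round(x),round(y),round(w,1),round(h,1),round((a+45)%90-45,1)
def rackP(p,L):
    x,y,t=p; s,k=np.sin(np.radians(20)),np.cos(np.radians(20)); ct,st=np.cos(t),np.sin(t); L=np.asarray(L,float)
    X=L[:,0]*k+L[:,2]*s; Z=.034-L[:,0]*s+L[:,2]*k
    return np.c_[x+ct*X-st*L[:,1],y+st*X+ct*L[:,1],Z]
def down(yaw_d):pass
def sense():
    s=r.sense(); x,y,z,w=s["orientation"]
    from scipy.spatial.transform import Rotation as R
    M=R.from_quat(s["orientation"]).as_matrix()
    return s,M
E
python3 - <<'E'
from h import *
c=r.camera("top")
for k in tiles(c):
    ctr=k[:,0].mean(0).round(); print(ctr,[rect(c,k,z) for z in (.011,.12,.065)])
q=np.array([[95,238],[188,262],[152,372],[45,355]])/2.4+[140,90]
L=[[0,.065,0],[0,-.065,0],[-.16,-.065,0],[-.16,.065,0]]
f=least_squares(lambda p:(proj(c,rackP(p,L))-q).ravel(),[.6,.3,0]); print(f.x,np.degrees(f.x[2]),f.fun.round(1))
s,M=sense();print(M.round(3))
w=r.camera("wrist");cv2.imwrite("pics/w0.png",w["img"])
W=np.asarray(w["world_to_cam"]);print("cam in tool",(M.T@(-W[:3,:3].T@W[:3,3]-s["ee_pos"])).round(4),(W[:3,:3]@M).round(3).tolist(),w["fx"],w["k1"])
E
```

```text
[295. 242.] [(461, 5, 46.7, 47.1, 14.4), (453, 0, 43.0, 43.4, 14.4), (457, 3, 44.9, 45.3, 14.4)]
[189. 209.] [(554, 308, 59.1, 51.9, -9.1), (539, 279, 54.4, 47.8, -9.1), (547, 294, 56.8, 49.8, -9.1)]
[296. 206.] [(566, 2, 43.4, 42.9, 0.6), (550, -3, 40.0, 39.5, 0.6), (558, -1, 41.7, 41.2, 0.6)]
[412. 198.] [(592, -331, 48.9, 50.8, -1.2), (573, -309, 45.0, 46.8, -1.2), (583, -320, 47.0, 48.8, -1.2)]
[ 0.59866076  0.27593845 -0.2004938 ] -11.487448651197512 [-2.6 -1.5  3.2 -2.1  1.   3.1 -1.6  0.2]
[[-0.927  0.375  0.   ]
 [ 0.375  0.927 -0.   ]
 [-0.    -0.    -1.   ]]
cam in tool [ 0.0821 -0.0005 -0.2017] [[0.0, 1.0, -0.0], [-0.955, 0.0, -0.297], [-0.297, 0.0, 0.955]] 324.7837436140185 -0.043848570231392395
```

Call:
{"api": "step_arm", "payload": {"series": [{"roll":-0.183,"fingers":0.0878},{"dx":-0.046,"dy":-0.024},{"dx":-0.046,"dy":-0.024},{"dx":-0.046,"dy":-0.024},{"dx":-0.046,"dy":-0.024},{"dx":-0.046,"dy":-0.024},{"dx":-0.046,"dy":-0.024},{"dx":-0.046,"dy":-0.024},{"dx":-0.04,"dy":-0.024},{}]}}

```text
invalid input at $.series[0]: expected keys fingers, dx, dy, dz, roll
```

```bash
python3 - <<'E'
from h import *
s,M=sense();print(s["clock"],s["ee_pos"].round(4),M[:2,:2].round(3).tolist())
w=r.camera("wrist");cv2.imwrite("pics/w1.png",w["img"])
for k in tiles(w,800): print(k[:,0].mean(0).round(),cv2.contourArea(k),cv2.boxPoints(cv2.minAreaRect(k)).round().tolist(),rect(w,k,.066))
E
```

```text
1.1 [0.2253 0.5561 0.183 ] [[-0.927, 0.375], [0.375, 0.927]]
```

View pics/w1.png

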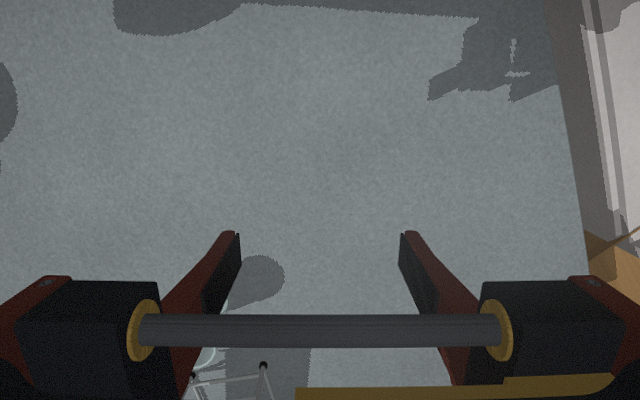

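Call:
{"api": "step_arm", "payload": {"series": [{"dx":0,"dy":0,"dz":0,"roll":-0.183,"fingers":0.0878},{"dx":-0.046,"dy":-0.024,"dz":0,"roll":0,"fingers":0.0878},{"dx":-0.046,"dy":-0.024,"dz":0,"roll":0,"fingers":0.0878},{"dx":-0.046,"dy":-0.024,"dz":0,"roll":0,"fingers":0.0878},{"dx":-0.046,"dy":-0.024,"dz":0,"roll":0,"fingers":0.0878},{"dx":-0.046,"dy":-0.024,"dz":0,"roll":0,"fingers":0.0878},{"dx":-0.046,"dy":-0.024,"dz":0,"roll":0,"fingers":0.0878},{"dx":-0.046,"dy":-0.024,"dz":0,"roll":0,"fingers":0.0878},{"dx":-0.044,"dy":-0.024,"dz":0,"roll":0,"fingers":0.0878},{"dx":0,"dy":0,"dz":0,"roll":0,"fingers":0.0878}]}}

```text
clock: 2.4
ee_pos: [0.5563, 0.2895, 0.182]
orientation: [0.096, 0.995, 0.0, 0.0]
ft_force: [-0.6, 0.7, -0.4]
width: 1.001
```

```bash
python3 - <<'E'
from h import *
s,M=sense();print(s["clock"],s["ee_pos"].round(4),M[:2,:2].round(3).tolist())
w=r.camera("wrist");cv2.imwrite("pics/w2.png",w["img"])
for k in tiles(w,800): print(k[:,0].mean(0).round(),cv2.contourArea(k),cv2.boxPoints(cv2.minAreaRect(k)).round().tolist(),rect(w,k,.066))
E
```

```text
2.4 [0.5563 0.2895 0.182 ] [[-0.982, 0.191], [0.191, 0.982]]
[ 97. 217.] 1117.5 [[78.0, 198.0], [117.0, 198.0], [117.0, 235.0], [78.0, 235.0]] (552, 48, 41.0, 45.0, 18.4)
[323. 165.] 2150.0 [[297.0, 144.0], [348.0, 142.0], [350.0, 187.0], [298.0, 189.0]] (544, 295, 50.3, 45.7, -8.7)
[ 67. 134.] 1786.5 [[37.0, 125.0], [72.0, 103.0], [97.0, 143.0], [62.0, 165.0]] (463, 51, 42.9, 45.8, 13.9)
```

View pics/w2.png

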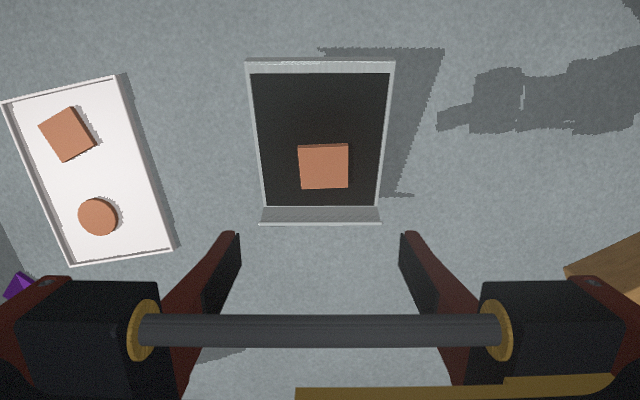

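```bash
cat >>h.py <<'E'
def tile_on_rack(c,k,p,z=.008):
    "contour -> rack-plane coords on plane at height z above shelf, mm"
    W=np.asarray(c["world_to_cam"]); R=W[:3,:3]; o=-R.T@W[:3,3]; d=np.c_[und(c,k[:,0,:]),np.ones(len(k))]@R
    O,ex,ey,ez=rackP(p,[[0,0,z],[1,0,z],[0,1,z],[0,0,z+1]]); ex,ey,ez=ex-O,ey-O,ez-O
    X=o+d*(((O-o)@ez)/(d@ez))[:,None]-O; P=np.c_[X@ex,X@ey]*1000
    (x,y),(w,h),a=cv2.minAreaRect(P.astype(np.float32)); return round(x,1),round(y,1),round(w,1),round(h,1),round((a+45)%90-45,1)
E
python3 - <<'E'
from h import *
w=r.camera("wrist"); s,M=sense()
g=cv2.cvtColor(w["img"],cv2.COLOR_BGR2GRAY); roi=np.zeros_like(g); roi[66:214,243:398]=1
m=((g<60)&(roi>0)).astype(np.uint8); m=cv2.morphologyEx(m,cv2.MORPH_CLOSE,np.ones((3,3)))
k=max(cv2.findContours(m,0,1)[0],key=cv2.contourArea); h=cv2.convexHull(k); 
for e in (4,6,8,10):
    a=cv2.approxPolyDP(h,e,True)[:,0]
    if len(a)==4:break
print(a.tolist())
q=np.array([[249,73],[391,73],[378,206],[267,206]],float)
q2=np.array([min(a.tolist(),key=lambda v:np.hypot(*(np.array(v)-t))) for t in q])
L=[[-.16,-.065,0],[-.16,.065,0],[0,.065,0],[0,-.065,0]]
for Q in(q,q2):
    f=least_squares(lambda p:(proj(w,rackP(p,L))-Q).ravel(),[.6,.28,-.19]); print(f.x.round(4).tolist(),np.degrees(f.x[2]),f.fun.round(1))
    for k in tiles(w,800):
        if 250<k[:,0,0].mean()<400:
            t=tile_on_rack(w,k,f.x); print(t, "world",rackP(f.x,[[t[0]/1000,t[1]/1000,.004]]).round(4))
E
```

```text
[[387, 75], [371, 205], [266, 206], [249, 77]]
[0.6025, 0.2844, -0.1783] -10.215147987987596 [-4.3 -2.7  5.4 -4.6  0.3  5.3 -1.8  6.6]
(-64.6, 0.1, 53.3, 49.5, 2.1) world [[0.5441 0.295  0.0599]]
[0.6035, 0.2809, -0.1835] -10.512330880837258 [-7.  -5.1  6.4 -4.2  4.4  7.9 -3.6  7.7]
(-66.4, 3.0, 53.2, 49.4, 2.5) world [[0.5441 0.295  0.0605]]
```

Call:
{"api": "step_arm", "payload": {"series": [{"dx":0.013,"dy":0.003,"dz":0.03,"roll":0,"fingers":0.08},{"dx":0,"dy":0,"dz":0.05,"roll":0,"fingers":0.08},{"dx":0,"dy":0,"dz":0.03,"roll":0,"fingers":0.08},{"dx":0,"dy":0,"dz":0.0,"roll":0,"fingers":0.08}]}}

```text
clock: 3.0
ee_pos: [0.5378, 0.3039, 0.0726]
orientation: [0.09, 0.996, 0.003, 0.001]
ft_force: [0.2, 0.5, 0.7]
width: 0.909
```

```bash
python3 - <<'E'
from h import *
s,M=sense();print(s["clock"],s["ee_pos"].round(4),s["ft_force"].round(2),M[:2,:2].round(3).tolist())
w=r.camera("wrist");cv2.imwrite("pics/w3.png",w["img"])
for k in tiles(w,3000): print(k[:,0].mean(0).round(),cv2.contourArea(k),cv2.boxPoints(cv2.minAreaRect(k)).round().tolist(),rect(w,k,.066))
E
```

```text
3.0 [0.5378 0.3039 0.0726] [0.18 0.48 0.7 ] [[-0.984, 0.18], [0.18, 0.984]]
[310. 225.] 3970.5 [[271.0, 198.0], [345.0, 196.0], [346.0, 254.0], [272.0, 256.0]] (542, 295, 50.4, 43.2, -8.9)
```

View pics/w3.png

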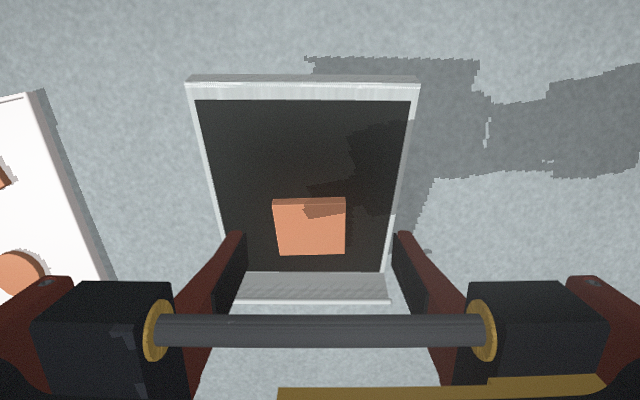

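Call:
{"api": "step_arm", "payload": {"series": [{"dx":-0.0075,"dy":-0.008,"dz":0.004,"roll":0,"fingers":0.08},{"dx":0,"dy":0,"dz":0,"roll":0,"fingers":0.08},{"dx":0,"dy":0,"dz":0.005,"roll":0,"fingers":0.08},{"dx":0,"dy":0,"dz":0,"roll":0,"fingers":0.08}], "grip_force": 5}}

```text
clock: 3.55
ee_pos: [0.5472, 0.2963, 0.071]
orientation: [0.09, 0.996, 0.006, 0.006]
ft_force: [-0.1, -0.5, -0.6]
width: 0.913
```

Call:
{"api": "step_arm", "payload": {"series": [{"dx":0.002,"dy":-0.001,"dz":0.006,"roll":0,"fingers":0.08},{"dx":0,"dy":0,"dz":0.003,"roll":0,"fingers":0.08}]}}

```text
clock: 3.8
ee_pos: [0.5452, 0.2958, 0.0619]
orientation: [0.09, 0.996, 0.006, 0.006]
ft_force: [-0.2, -0.4, -0.3]
width: 0.907
```

Call:
{"api": "step_arm", "payload": {"series": [{"dx":0,"dy":0,"dz":0.001,"roll":0,"fingers":0.045},{"dx":0,"dy":0,"dz":0,"roll":0,"fingers":0.045},{"dx":0,"dy":0,"dz":0,"roll":0,"fingers":0.045},{"dx":0,"dy":0,"dz":0,"roll":0,"fingers":0.045}]}}

```text
clock: 4.3
ee_pos: [0.5449, 0.2958, 0.0603]
orientation: [0.09, 0.996, 0.006, 0.006]
ft_force: [0.9, -0.5, 0.2]
width: 0.52
```

```bash
cat >look.py <<'E'
import sys
from h import *
s,M=sense();print(round(s["clock"],2),s["ee_pos"].round(4),s["ft_force"].round(2),"w",round(s["width"]*87.8,1),M[:2,:2].round(3).tolist(),M[2].round(3))
w=r.camera("wrist");cv2.imwrite(f"pics/{sys.argv[1]}.png",w["img"])
z=float(sys.argv[2])
for k in tiles(w,float(sys.argv[3])): print(k[:,0].mean(0).round(),cv2.contourArea(k),cv2.boxPoints(cv2.minAreaRect(k)).round().tolist(),rect(w,k,z))
E
python3 look.py w4 .066 3000
```

```text
4.3 [0.5449 0.2958 0.0603] [ 0.91 -0.48  0.17] w 45.6 [[-0.984, 0.179], [0.179, 0.984]] [-0.011  0.013 -1.   ]
[319. 220.] 4536.0 [[279.0, 191.0], [358.0, 189.0], [360.0, 251.0], [280.0, 253.0]] (542, 295, 50.5, 43.2, -8.9)
```

Call:
{"api": "step_arm", "payload": {"series": [{"dx":0,"dy":0,"dz":0,"roll":0,"fingers":0.075},{"dx":0,"dy":0,"dz":0,"roll":0,"fingers":0.075},{"dx":0,"dy":0,"dz":0,"roll":0,"fingers":0.075},{"dx":0.001,"dy":-0.001,"dz":0.004,"roll":0,"fingers":0.075},{"dx":0,"dy":0,"dz":0.002,"roll":0,"fingers":0.075}]}}

```text
clock: 4.97
ee_pos: [0.544, 0.2951, 0.0542]
orientation: [0.09, 0.996, 0.006, 0.006]
ft_force: [-0.5, 0.4, 0.1]
width: 0.856
```

Call:
{"api": "step_arm", "payload": {"series": [{"dx":0,"dy":0,"dz":0.0,"roll":0,"fingers":0.045},{"dx":0,"dy":0,"dz":0,"roll":0,"fingers":0.045},{"dx":0,"dy":0,"dz":0,"roll":0,"fingers":0.045},{"dx":0,"dy":0,"dz":0,"roll":0,"fingers":0.045}]}}

```text
clock: 5.48
ee_pos: [0.5438, 0.295, 0.0539]
orientation: [0.09, 0.996, 0.006, 0.006]
ft_force: [-0.1, -0.3, -0.6]
width: 0.517
```

```bash
python3 look.py w5 .06 3000
```

```text
5.47 [0.5438 0.295  0.0539] [-0.15 -0.31 -0.6 ] w 45.4 [[-0.984, 0.179], [0.179, 0.984]] [-0.011  0.013 -1.   ]
[321. 225.] 4741.0 [[279.0, 196.0], [361.0, 194.0], [363.0, 256.0], [280.0, 259.0]] (545, 295, 52.4, 44.3, -8.9)
```

View pics/w5.png

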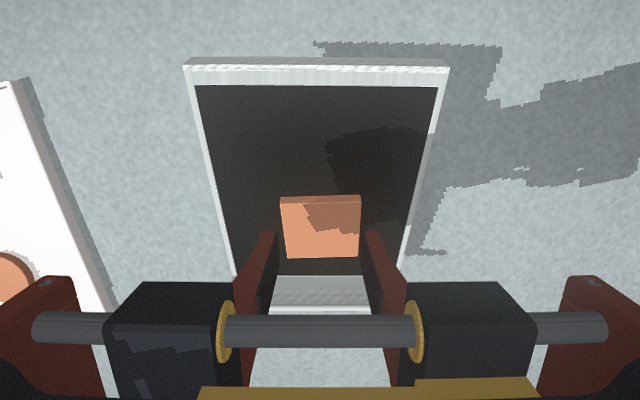

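```bash
python3 - <<'E'
from h import *
c=r.camera("scene"); s,M=sense(); im=c["img"].copy()
im=cv2.resize(im[180:320,330:530],None,fx=4,fy=4,interpolation=cv2.INTER_CUBIC)
for y in(-.0227,.0227):
    for h,col in((0,(0,255,0)),(.019,(255,255,0)),(.043,(0,0,255))):
        p=(proj(c,s["ee_pos"]+M@[0,y,-h])[0]-[330,180])*4; cv2.circle(im,tuple(int(v) for v in p),4,col,-1)
cv2.imwrite("pics/s5.png",im)
E
```

```text
(no output)
```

View pics/s5.png

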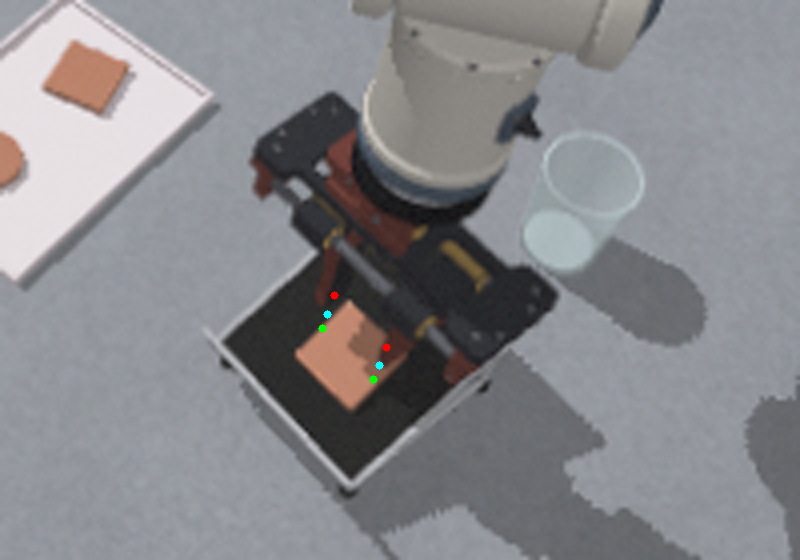

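Call:
{"api": "step_arm", "payload": {"series": [{"dx":0,"dy":0,"dz":0,"roll":0,"fingers":0.075},{"dx":0,"dy":0,"dz":0,"roll":0,"fingers":0.075},{"dx":0,"dy":0,"dz":0.01,"roll":0,"fingers":0.075},{"dx":0,"dy":0,"dz":0.01,"roll":0,"fingers":0.075},{"dx":0,"dy":0,"dz":0.004,"roll":0,"fingers":0.075}]}}

```text
clock: 6.2
ee_pos: [0.5441, 0.2952, 0.0281]
orientation: [0.09, 0.996, 0.006, 0.006]
ft_force: [0.7, 0.0, 0.2]
width: 0.85
```

```bash
python3 look.py w6 .066 3000
```

```text
6.2 [0.5441 0.2952 0.0281] [0.65 0.02 0.24] w 74.7 [[-0.984, 0.179], [0.179, 0.984]] [-0.011  0.013 -1.   ]
[321. 242.] 5871.0 [[274.0, 210.0], [367.0, 208.0], [369.0, 276.0], [276.0, 279.0]] (542, 296, 50.5, 42.2, -8.9)
```

Call:
{"api": "step_arm", "payload": {"series": [{"dx":0,"dy":0,"dz":0.004,"roll":0,"fingers":0.07},{"dx":0,"dy":0,"dz":0.002,"roll":0,"fingers":0.07}]}}

```text
clock: 6.5
ee_pos: [0.544, 0.2952, 0.0213]
orientation: [0.09, 0.996, 0.006, 0.006]
ft_force: [-0.1, -0.3, 0.6]
width: 0.798
```

Call:
{"api": "step_arm", "payload": {"series": [{"dx":0,"dy":0,"dz":0.001,"roll":0,"fingers":0.045},{"dx":0,"dy":0,"dz":0,"roll":0,"fingers":0.045},{"dx":0,"dy":0,"dz":0,"roll":0,"fingers":0.045},{"dx":0,"dy":0,"dz":0,"roll":0,"fingers":0.045}]}}

```text
clock: 7.0
ee_pos: [0.5442, 0.2953, 0.0206]
orientation: [0.09, 0.996, 0.006, 0.006]
ft_force: [0.5, 0.1, -0.2]
width: 0.566
```

```bash
python3 look.py w7 .066 3000
```

```text
7.0 [0.5442 0.2953 0.0206] [ 0.46  0.15 -0.24] w 49.7 [[-0.984, 0.179], [0.179, 0.984]] [-0.011  0.013 -1.   ]
[597. 353.] 3203.0 [[527.0, 364.0], [627.0, 289.0], [665.0, 341.0], [566.0, 416.0]] (650, 456, 61.0, 78.0, 36.2)
[287. 260.] 7783.0 [[207.0, 234.0], [361.0, 194.0], [382.0, 278.0], [228.0, 317.0]] (543, 278, 51.8, 90.8, 6.1)
```

Call:
{"api": "step_arm", "payload": {"series": [{"dx":-0.0075,"dy":0,"dz":0.0026,"roll":0,"fingers":0.045},{"dx":-0.0075,"dy":0,"dz":0.0027,"roll":0,"fingers":0.045},{"dx":-0.0075,"dy":0,"dz":0.0027,"roll":0,"fingers":0.045},{"dx":-0.004,"dy":0,"dz":0.0013,"roll":0,"fingers":0.045}]}}

```text
clock: 7.55
ee_pos: [0.5723, 0.2902, 0.0108]
orientation: [0.09, 0.996, 0.006, 0.006]
ft_force: [-0.0, -0.3, -0.5]
width: 0.57
```

Call:
{"api": "step_arm", "payload": {"series": [{"dx":-0.004,"dy":0,"dz":0.0015,"roll":0,"fingers":0.045},{"dx":-0.003,"dy":0,"dz":0.0011,"roll":0,"fingers":0.045}]}}

```text
clock: 7.8
ee_pos: [0.5775, 0.29, 0.0084]
orientation: [0.09, 0.996, 0.006, 0.003]
ft_force: [-5.7, -1.6, 5.2]
width: 0.568
```

Call:
{"api": "step_arm", "payload": {"series": [{"dx":-0.002,"dy":0,"dz":0.0008,"roll":0,"fingers":0.045},{"dx":-0.002,"dy":0,"dz":0.0007,"roll":0,"fingers":0.045}]}}

```text
clock: 8.05
ee_pos: [0.5792, 0.2896, 0.0077]
orientation: [0.089, 0.996, 0.006, 0.001]
ft_force: [-6.1, -0.1, 3.6]
width: 0.564
```

Call:
{"api": "step_arm", "payload": {"series": [{"dx":-0.002,"dy":0,"dz":0.0008,"roll":0,"fingers":0.045},{"dx":-0.002,"dy":0,"dz":0.0007,"roll":0,"fingers":0.045}]}}

```text
clock: 8.3
ee_pos: [0.5806, 0.2893, 0.0071]
orientation: [0.089, 0.996, 0.006, -0.002]
ft_force: [-6.6, -0.2, 3.7]
width: 0.576
```

Call:
{"api": "step_arm", "payload": {"series": [{"dx":0,"dy":0,"dz":-0.001,"roll":0,"fingers":0.06},{"dx":0,"dy":0,"dz":0,"roll":0,"fingers":0.07},{"dx":0,"dy":0,"dz":-0.01,"roll":0,"fingers":0.075},{"dx":0,"dy":0,"dz":-0.03,"roll":0,"fingers":0.08},{"dx":0,"dy":0,"dz":-0.05,"roll":0,"fingers":0.08},{"dx":0,"dy":0,"dz":-0.05,"roll":0,"fingers":0.08},{"dx":0,"dy":0,"dz":0,"roll":0,"fingers":0.08}]}}

```text
clock: 9.18
ee_pos: [0.582, 0.2871, 0.1549]
orientation: [0.089, 0.996, 0.006, -0.0]
ft_force: [-0.3, 0.6, -0.4]
width: 0.91
```

```bash
python3 look.py w8 .055 800; python3 - <<'E'
import cv2
a=cv2.imread("pics/w8.png"); cv2.imwrite("pics/w8c.png",cv2.resize(a[60:280,180:460],None,fx=2.5,fy=2.5,interpolation=cv2.INTER_CUBIC))
E
```

```text
9.18 [0.582  0.2871 0.1549] [-0.26  0.58 -0.36] w 79.9 [[-0.984, 0.177], [0.177, 0.984]] [ 0.002  0.011 -1.   ]
[ 72. 202.] 1370.0 [[50.0, 182.0], [94.0, 182.0], [94.0, 222.0], [50.0, 222.0]] (557, 42, 46.0, 42.1, -10.1)
[319. 173.] 2299.0 [[293.0, 151.0], [346.0, 151.0], [346.0, 196.0], [293.0, 196.0]] (573, 290, 50.2, 44.1, -10.3)
[ 38. 110.] 2245.0 [[5.0, 100.0], [43.0, 75.0], [72.0, 121.0], [34.0, 145.0]] (466, 45, 44.6, 47.3, 13.9)
```

View pics/w8c.png

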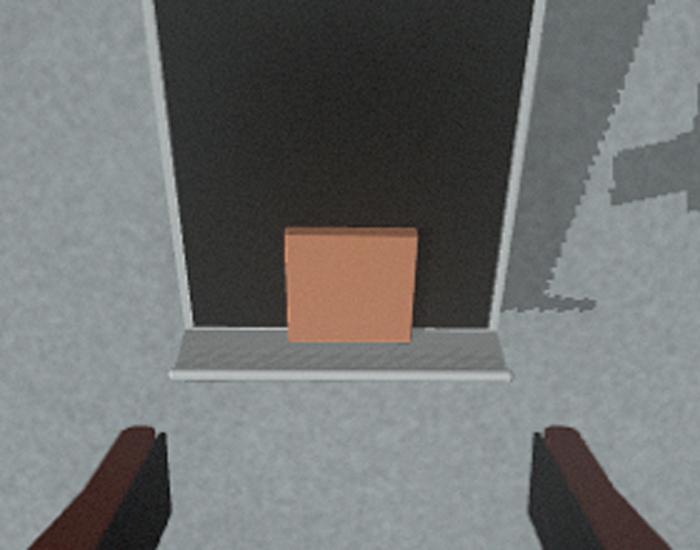

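Call:
{"api": "step_arm", "payload": {"series": [{"dx":0,"dy":0,"dz":-0.035,"roll":-0.178,"fingers":0.08},{"dx":0,"dy":-0.058,"dz":0,"roll":0,"fingers":0.08},{"dx":0,"dy":-0.058,"dz":0,"roll":0,"fingers":0.08},{"dx":0,"dy":-0.058,"dz":0,"roll":0,"fingers":0.08},{"dx":0,"dy":-0.058,"dz":0,"roll":0,"fingers":0.08},{"dx":0,"dy":-0.058,"dz":0,"roll":0,"fingers":0.08},{"dx":0,"dy":-0.058,"dz":0,"roll":0,"fingers":0.08},{"dx":0,"dy":-0.058,"dz":0,"roll":0,"fingers":0.08},{"dx":0,"dy":-0.058,"dz":0,"roll":0,"fingers":0.08},{"dx":0,"dy":-0.058,"dz":0,"roll":0,"fingers":0.08},{"dx":0,"dy":-0.05,"dz":0,"roll":0,"fingers":0.08},{"dx":0,"dy":-0.02,"dz":0,"roll":0,"fingers":0.08}]}}

```text
clock: 10.72
ee_pos: [0.578, -0.3215, 0.1578]
orientation: [-0.005, 1.0, 0.007, -0.017]
ft_force: [0.1, 0.1, 0.1]
width: 0.911
```

```bash
python3 look.py w9 .12 800
```

```text
10.72 [ 0.578  -0.3215  0.1578] [0.07 0.12 0.15] w 80.0 [[-0.999, -0.01], [-0.01, 1.0]] [ 0.035  0.014 -0.999]
[334. 197.] 3861.5 [[302.0, 228.0], [303.0, 165.0], [368.0, 167.0], [367.0, 229.0]] (572, -310, 49.6, 50.5, -1.2)
[596. 167.] 1365.5 [[575.0, 147.0], [617.0, 147.0], [617.0, 188.0], [575.0, 188.0]] (546, -102, 34.2, 35.5, 12.5)
[617.  73.] 2020.0 [[595.0, 45.0], [639.0, 45.0], [639.0, 100.0], [595.0, 100.0]] (475, -101, 34.3, 35.7, 13.8)
```

View pics/w9.png

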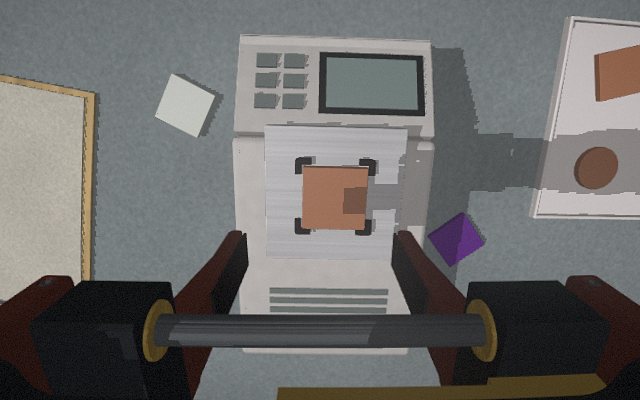

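Call:
{"api": "step_arm", "payload": {"series": [{"dx":0.0046,"dy":0.012,"dz":0,"roll":0.031,"fingers":0.075},{"dx":0,"dy":0,"dz":0.025,"roll":0,"fingers":0.075},{"dx":0,"dy":0,"dz":0.02,"roll":0,"fingers":0.075},{"dx":0,"dy":0,"dz":0.01,"roll":0,"fingers":0.075}]}}

```text
clock: 11.28
ee_pos: [0.5714, -0.3053, 0.0993]
orientation: [0.01, 1.0, 0.008, -0.019]
ft_force: [0.8, -0.4, -0.6]
width: 0.854
```

```bash
python3 look.py w10 .12 2000
```

```text
11.28 [ 0.5714 -0.3053  0.0993] [ 0.82 -0.39 -0.65] w 75.0 [[-0.999, 0.02], [0.02, 1.0]] [ 0.037  0.015 -0.999]
[313. 233.] 6235.0 [[271.0, 194.0], [354.0, 193.0], [355.0, 272.0], [272.0, 273.0]] (572, -310, 49.5, 51.4, -1.1)
```

Call:
{"api": "step_arm", "payload": {"series": [{"dx":-0.002,"dy":-0.004,"dz":0.01,"roll":0,"fingers":0.07},{"dx":0,"dy":0,"dz":0.008,"roll":0,"fingers":0.07},{"dx":0,"dy":0,"dz":0.004,"roll":0,"fingers":0.07}]}}

```text
clock: 11.7
ee_pos: [0.5729, -0.3089, 0.0757]
orientation: [0.01, 1.0, 0.008, -0.018]
ft_force: [0.1, -0.1, -0.1]
width: 0.794
```

Call:
{"api": "step_arm", "payload": {"series": [{"dx":0,"dy":0,"dz":0,"roll":0,"fingers":0.045},{"dx":0,"dy":0,"dz":0,"roll":0,"fingers":0.045},{"dx":0,"dy":0,"dz":0,"roll":0,"fingers":0.045},{"dx":0,"dy":0,"dz":0,"roll":0,"fingers":0.045}]}}

```text
clock: 12.2
ee_pos: [0.5732, -0.3093, 0.0765]
orientation: [0.01, 1.0, 0.007, -0.018]
ft_force: [-0.5, 0.6, -0.8]
width: 0.569
```

```bash
python3 look.py w11 .12 2000
```

```text
12.2 [ 0.5732 -0.3093  0.0765] [-0.48  0.56 -0.76] w 49.9 [[-0.999, 0.02], [0.019, 1.0]] [ 0.036  0.015 -0.999]
[319. 246.] 7926.5 [[272.0, 202.0], [367.0, 202.0], [367.0, 290.0], [272.0, 290.0]] (572, -310, 49.9, 51.7, -1.1)
```

Call:
{"api": "step_arm", "payload": {"series": [{"dx":0,"dy":0,"dz":-0.01,"roll":0,"fingers":0.04},{"dx":0,"dy":0,"dz":-0.025,"roll":0,"fingers":0.04},{"dx":0,"dy":0,"dz":-0.035,"roll":0,"fingers":0.04},{"dx":0,"dy":0,"dz":-0.03,"roll":0,"fingers":0.04}], "grip_force": 12}}

```text
clock: 12.75
ee_pos: [0.5756, -0.3101, 0.1777]
orientation: [0.01, 1.0, 0.009, -0.02]
ft_force: [0.5, 0.3, -1.2]
width: 0.57
```

```bash
python3 look.py w12 .2 2000; python3 - <<'E'
from h import *
# black corner stops on the now empty seat
im=cv2.imread("pics/w12.png"); g=im.max(2); cv2.imwrite("pics/w12c.png",cv2.resize(im[60:330,180:460],None,fx=2.2,fy=2.2))
E
```

```text
12.75 [ 0.5756 -0.3101  0.1777] [ 0.5   0.27 -1.19] w 50.0 [[-0.999, 0.02], [0.019, 1.0]] [ 0.041  0.017 -0.999]
[319. 246.] 7882.0 [[272.0, 203.0], [366.0, 203.0], [366.0, 290.0], [272.0, 290.0]] (584, -311, 56.4, 57.5, -1.4)
```

View pics/w12c.png

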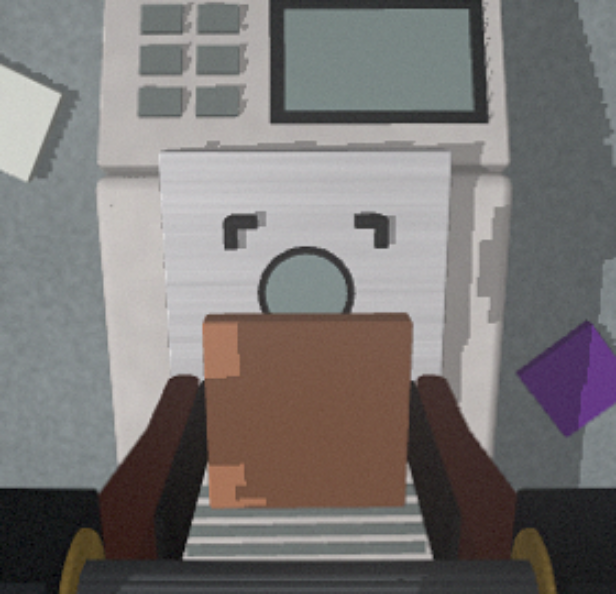

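Call:
{"api": "step_arm", "payload": {"series": [{"dx":0,"dy":0,"dz":0,"roll":0.159,"fingers":0.04},{"dx":0.009,"dy":0.051,"dz":0,"roll":0,"fingers":0.04},{"dx":0.009,"dy":0.051,"dz":0,"roll":0,"fingers":0.04},{"dx":0.009,"dy":0.051,"dz":0,"roll":0,"fingers":0.04},{"dx":0.009,"dy":0.051,"dz":0,"roll":0,"fingers":0.04},{"dx":0.009,"dy":0.051,"dz":0,"roll":0,"fingers":0.04},{"dx":0.009,"dy":0.051,"dz":0,"roll":0,"fingers":0.04},{"dx":0.009,"dy":0.051,"dz":0,"roll":0,"fingers":0.04},{"dx":0.009,"dy":0.051,"dz":0,"roll":0,"fingers":0.04},{"dx":0.009,"dy":0.051,"dz":0,"roll":0,"fingers":0.04},{"dx":0.009,"dy":0.051,"dz":0,"roll":0,"fingers":0.04},{"dx":0.009,"dy":0.04,"dz":0,"roll":0,"fingers":0.04}]}}

```text
clock: 14.3
ee_pos: [0.5819, 0.2615, 0.1909]
orientation: [0.095, 0.995, 0.005, -0.014]
ft_force: [0.1, -0.0, -1.0]
width: 0.568
```

```bash
python3 look.py w13 .2 2000
```

```text
14.3 [0.5819 0.2615 0.1909] [ 0.1  -0.01 -0.95] w 49.9 [[-0.981, 0.19], [0.189, 0.982]] [ 0.028  0.007 -1.   ]
[319. 246.] 7932.5 [[272.0, 202.0], [366.0, 202.0], [366.0, 290.0], [272.0, 290.0]] (596, 258, 60.6, 62.8, -11.0)
```

Call:
{"api": "step_arm", "payload": {"series": [{"dx":0.011,"dy":0.027,"dz":0,"roll":-0.011,"fingers":0.04},{"dx":0,"dy":0,"dz":0.03,"roll":0,"fingers":0.04},{"dx":0,"dy":0,"dz":0.04,"roll":0,"fingers":0.04},{"dx":0,"dy":0,"dz":0.03,"roll":0,"fingers":0.04},{"dx":0,"dy":0,"dz":0.015,"roll":0,"fingers":0.04}]}}

```text
clock: 14.98
ee_pos: [0.5721, 0.3001, 0.0745]
orientation: [0.085, 0.996, 0.007, -0.012]
ft_force: [0.0, -0.1, -0.5]
width: 0.569
```

```bash
python3 look.py w14 .1 1000
```

```text
14.97 [0.5721 0.3001 0.0745] [ 0.   -0.13 -0.55] w 50.0 [[-0.985, 0.17], [0.17, 0.985]] [ 0.026  0.013 -1.   ]
[ 12. 242.] 1196.0 [[-0.0, 216.0], [31.0, 216.0], [31.0, 266.0], [0.0, 266.0]] (545, 114, 20.0, 34.8, -26.1)
[318. 238.] 9137.5 [[271.0, 186.0], [367.0, 186.0], [367.0, 290.0], [271.0, 290.0]] (574, 299, 55.8, 67.3, -9.7)
```

Call:
{"api": "step_arm", "payload": {"series": [{"dx":-0.0056,"dy":-0.0088,"dz":0,"roll":0.008,"fingers":0.04},{"dx":0,"dy":0,"dz":0,"roll":0,"fingers":0.04},{"dx":0,"dy":0,"dz":0.02,"roll":0,"fingers":0.04},{"dx":0,"dy":0,"dz":0.015,"roll":0,"fingers":0.04}]}}

```text
clock: 15.52
ee_pos: [0.5779, 0.2905, 0.041]
orientation: [0.09, 0.996, 0.009, -0.01]
ft_force: [-0.7, -1.5, -1.2]
width: 0.569
```

Call:
{"api": "step_arm", "payload": {"series": [{"dx":0.002,"dy":0,"dz":0.008,"roll":0,"fingers":0.04},{"dx":0,"dy":0,"dz":0.007,"roll":0,"fingers":0.04}], "grip_force": 4}}

```text
clock: 15.78
ee_pos: [0.5747, 0.2911, 0.0234]
orientation: [0.09, 0.996, 0.008, -0.011]
ft_force: [0.1, -0.4, -0.9]
width: 0.57
```

Call:
{"api": "step_arm", "payload": {"series": [{"dx":0,"dy":0,"dz":0.003,"roll":0,"fingers":0.04},{"dx":0,"dy":0,"dz":0.002,"roll":0,"fingers":0.04}]}}

```text
clock: 16.02
ee_pos: [0.5747, 0.2911, 0.0182]
orientation: [0.09, 0.996, 0.008, -0.01]
ft_force: [-0.1, 0.5, 1.5]
width: 0.569
```

Call:
{"api": "step_arm", "payload": {"series": [{"dx":0,"dy":0,"dz":0.002,"roll":0,"fingers":0.04},{"dx":0,"dy":0,"dz":0.002,"roll":0,"fingers":0.04}]}}

```text
clock: 16.27
ee_pos: [0.5751, 0.2913, 0.015]
orientation: [0.09, 0.996, 0.008, -0.01]
ft_force: [0.1, -0.4, 1.5]
width: 0.569
```

Call:
{"api": "step_arm", "payload": {"series": [{"dx":0,"dy":0,"dz":0.002,"roll":0,"fingers":0.04},{"dx":0,"dy":0,"dz":0.001,"roll":0,"fingers":0.04}]}}

```text
clock: 16.52
ee_pos: [0.5753, 0.2911, 0.0133]
orientation: [0.09, 0.996, 0.008, -0.009]
ft_force: [-1.6, -3.2, 5.2]
width: 0.573
```

Call:
{"api": "step_arm", "payload": {"series": [{"dx":-0.002,"dy":0,"dz":0.0007,"roll":0,"fingers":0.04},{"dx":-0.002,"dy":0,"dz":0.0007,"roll":0,"fingers":0.04}]}}

```text
clock: 16.77
ee_pos: [0.5789, 0.2902, 0.0119]
orientation: [0.09, 0.996, 0.008, -0.01]
ft_force: [-1.9, -2.3, 3.8]
width: 0.568
```

```bash
python3 look.py w15 .06 1000
```

```text
16.77 [0.5789 0.2902 0.0119] [-1.87 -2.3   3.84] w 49.9 [[-0.984, 0.18], [0.179, 0.984]] [ 0.021  0.014 -1.   ]
[602. 350.] 3295.0 [[527.0, 362.0], [632.0, 295.0], [665.0, 346.0], [561.0, 414.0]] (681, 446, 55.3, 73.6, 28.8)
[ 46. 336.] 3683.5 [[-19.0, 295.0], [68.0, 269.0], [105.0, 394.0], [19.0, 419.0]] (604, 116, 61.3, 86.1, -9.5)
[327. 263.] 10732.0 [[225.0, 200.0], [414.0, 200.0], [414.0, 313.0], [225.0, 313.0]] (582, 289, 103.9, 66.5, -11.0)
```

Call:
{"api": "step_arm", "payload": {"series": [{"dx":-0.002,"dy":0,"dz":0.0003,"roll":0,"fingers":0.04},{"dx":-0.002,"dy":0,"dz":0.0005,"roll":0,"fingers":0.04}]}}

```text
clock: 17.08
ee_pos: [0.5819, 0.29, 0.0104]
orientation: [0.09, 0.996, 0.008, -0.011]
ft_force: [-5.6, -0.5, 4.4]
width: 0.571
```

Call:
{"api": "step_arm", "payload": {"series": [{"dx":-0.002,"dy":0,"dz":0.0005,"roll":0,"fingers":0.04},{"dx":-0.002,"dy":0,"dz":0.0005,"roll":0,"fingers":0.04}]}}

```text
clock: 17.32
ee_pos: [0.5847, 0.2894, 0.0087]
orientation: [0.09, 0.996, 0.008, -0.013]
ft_force: [-5.4, -0.3, 3.6]
width: 0.569
```

Call:
{"api": "step_arm", "payload": {"series": [{"dx":0,"dy":0,"dz":0,"roll":0,"fingers":0.06},{"dx":0,"dy":0,"dz":0,"roll":0,"fingers":0.07},{"dx":0,"dy":0,"dz":-0.01,"roll":0,"fingers":0.075},{"dx":0,"dy":0,"dz":-0.03,"roll":0,"fingers":0.08},{"dx":0,"dy":0,"dz":-0.05,"roll":0,"fingers":0.08},{"dx":0,"dy":0,"dz":-0.05,"roll":0,"fingers":0.08},{"dx":0,"dy":0,"dz":0,"roll":0,"fingers":0.08}]}}

```text
clock: 18.2
ee_pos: [0.5894, 0.287, 0.1535]
orientation: [0.09, 0.996, 0.009, -0.011]
ft_force: [-1.1, 0.1, -0.2]
width: 0.916
```

```bash
python3 look.py w16 .06 800; python3 - <<'E'
import cv2
a=cv2.imread("pics/w16.png"); cv2.imwrite("pics/w16c.png",cv2.resize(a[60:280,180:460],None,fx=2.5,fy=2.5,interpolation=cv2.INTER_CUBIC))
E
```

```text
18.2 [0.5894 0.287  0.1535] [-1.09  0.07 -0.18] w 80.4 [[-0.984, 0.179], [0.178, 0.984]] [ 0.023  0.015 -1.   ]
[ 68. 200.] 1411.0 [[46.0, 179.0], [90.0, 179.0], [90.0, 220.0], [46.0, 220.0]] (558, 46, 41.1, 45.6, 13.1)
[319. 171.] 2690.5 [[292.0, 145.0], [346.0, 145.0], [346.0, 197.0], [292.0, 197.0]] (575, 290, 50.4, 49.5, -10.6)
[ 36. 106.] 2270.5 [[2.0, 96.0], [41.0, 72.0], [69.0, 117.0], [30.0, 141.0]] (469, 49, 43.7, 46.4, 14.0)
```

View pics/w16c.png

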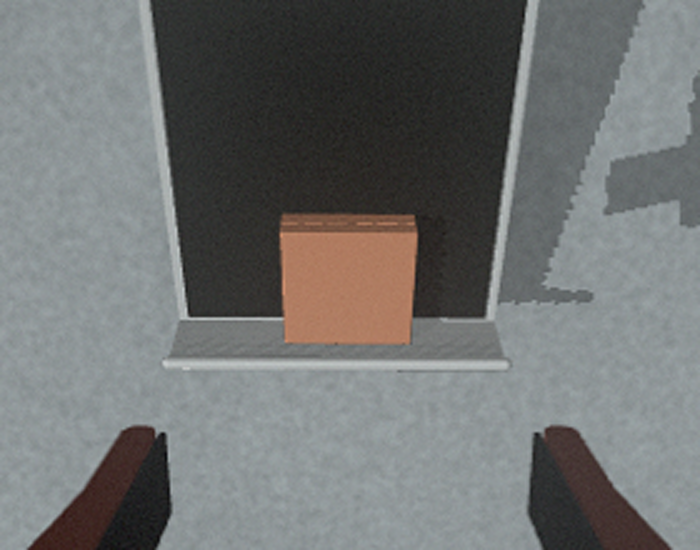

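Call:
{"api": "step_arm", "payload": {"series": [{"dx":0,"dy":0,"dz":0,"roll":-0.141,"fingers":0.08},{"dx":0,"dy":0,"dz":0,"roll":-0.141,"fingers":0.08},{"dx":0,"dy":0,"dz":0,"roll":-0.141,"fingers":0.08},{"dx":0.027,"dy":-0.035,"dz":0,"roll":0,"fingers":0.08},{"dx":0.027,"dy":-0.035,"dz":0,"roll":0,"fingers":0.08},{"dx":0.027,"dy":-0.035,"dz":0,"roll":0,"fingers":0.08},{"dx":0.027,"dy":-0.035,"dz":0,"roll":0,"fingers":0.08},{"dx":0.027,"dy":-0.035,"dz":0,"roll":0,"fingers":0.08},{"dx":0.027,"dy":-0.035,"dz":0,"roll":0,"fingers":0.08},{"dx":0.02,"dy":-0.025,"dz":0,"roll":0,"fingers":0.08},{"dx":0,"dy":0,"dz":0,"roll":0,"fingers":0.08}]}}

```text
clock: 19.62
ee_pos: [0.4611, 0.0042, 0.1288]
orientation: [-0.129, 0.991, 0.009, -0.026]
ft_force: [-0.5, -0.1, -0.2]
width: 0.911
```

```bash
python3 look.py w17 .011 800
```

```text
19.62 [0.4611 0.0042 0.1288] [-0.47 -0.09 -0.19] w 80.0 [[-0.965, -0.255], [-0.256, 0.967]] [ 0.048  0.024 -0.999]
[290. 271.] 1420.5 [[268.0, 251.0], [312.0, 251.0], [312.0, 292.0], [268.0, 292.0]] (564, 1, 49.8, 48.3, 14.1)
[317. 182.] 2228.0 [[293.0, 159.0], [342.0, 159.0], [342.0, 206.0], [293.0, 206.0]] (460, 4, 49.1, 49.5, 14.4)
```

Call:
{"api": "step_arm", "payload": {"series": [{"dx":0.002,"dy":0,"dz":0.035,"roll":0,"fingers":0.08},{"dx":0.002,"dy":0,"dz":0.04,"roll":0,"fingers":0.075},{"dx":0.002,"dy":0,"dz":0.035,"roll":0,"fingers":0.075},{"dx":0,"dy":0,"dz":0.015,"roll":0,"fingers":0.075}]}}

```text
clock: 20.18
ee_pos: [0.4499, 0.0092, -0.0007]
orientation: [-0.131, 0.991, 0.01, -0.025]
ft_force: [0.2, 0.4, -0.3]
width: 0.856
```

```bash
python3 look.py w18 .011 2000
```

```text
20.18 [ 0.4499  0.0092 -0.0007] [ 0.23  0.35 -0.32] w 75.1 [[-0.964, -0.26], [-0.261, 0.965]] [ 0.048  0.026 -0.999]
[268. 369.] 2546.5 [[235.0, 348.0], [302.0, 348.0], [302.0, 396.0], [235.0, 396.0]] (567, 2, 43.3, 48.7, 14.2)
[309. 239.] 5567.0 [[270.0, 202.0], [348.0, 202.0], [348.0, 276.0], [270.0, 276.0]] (460, 4, 50.8, 49.4, 14.1)
```

Call:
{"api": "step_arm", "payload": {"series": [{"dx":-0.009,"dy":-0.007,"dz":0,"roll":0.014,"fingers":0.075},{"dx":0,"dy":0,"dz":0,"roll":0,"fingers":0.07},{"dx":0,"dy":0,"dz":0.015,"roll":0,"fingers":0.07}]}}

```text
clock: 20.6
ee_pos: [0.4635, 0.0052, -0.014]
orientation: [-0.124, 0.992, 0.009, -0.023]
ft_force: [-0.1, 0.2, 0.1]
width: 0.8
```

```bash
python3 look.py w19 .011 2500
```

```text
20.6 [ 0.4635  0.0052 -0.014 ] [-0.13  0.17  0.08] w 70.3 [[-0.968, -0.246], [-0.247, 0.969]] [ 0.043  0.024 -0.999]
[278. 368.] 2615.5 [[242.0, 348.0], [314.0, 348.0], [314.0, 390.0], [242.0, 390.0]] (564, 1, 35.3, 48.9, 13.7)
[320. 229.] 6550.5 [[278.0, 189.0], [363.0, 189.0], [363.0, 269.0], [278.0, 269.0]] (460, 4, 50.6, 49.4, 13.9)
```

Call:
{"api": "step_arm", "payload": {"series": [{"dx":0.002,"dy":0,"dz":0.01,"roll":0,"fingers":0.07},{"dx":0,"dy":0,"dz":0.005,"roll":0,"fingers":0.07},{"dx":0,"dy":0,"dz":0.002,"roll":0,"fingers":0.07}], "grip_force": 5}}

```text
clock: 21.02
ee_pos: [0.4581, 0.005, -0.0352]
orientation: [-0.124, 0.992, 0.01, -0.025]
ft_force: [-3.3, 1.0, 10.5]
width: 0.797
```

Call:
{"api": "step_arm", "payload": {"series": [{"dx":0,"dy":0,"dz":-0.003,"roll":0,"fingers":0.07},{"dx":-0.003,"dy":0,"dz":0,"roll":0,"fingers":0.07}]}}

```text
clock: 21.28
ee_pos: [0.4615, 0.0057, -0.0318]
orientation: [-0.124, 0.992, 0.01, -0.025]
ft_force: [-0.5, 0.7, -0.6]
width: 0.797
```

Call:
{"api": "step_arm", "payload": {"series": [{"dx":0,"dy":0,"dz":0,"roll":0,"fingers":0.04},{"dx":0,"dy":0,"dz":0,"roll":0,"fingers":0.04},{"dx":0,"dy":0,"dz":0,"roll":0,"fingers":0.04},{"dx":0,"dy":0,"dz":0,"roll":0,"fingers":0.04}]}}

```text
clock: 21.78
ee_pos: [0.4617, 0.0057, -0.0319]
orientation: [-0.124, 0.992, 0.01, -0.025]
ft_force: [-0.3, 0.4, -0.0]
width: 0.567
```

```bash
python3 look.py w20 .011 3000
```

```text
21.77 [ 0.4617  0.0057 -0.0319] [-0.28  0.39 -0.01] w 49.7 [[-0.968, -0.246], [-0.247, 0.969]] [ 0.047  0.025 -0.999]
[319. 243.] 7850.5 [[272.0, 200.0], [366.0, 200.0], [366.0, 287.0], [272.0, 287.0]] (460, 4, 50.6, 49.7, 13.9)
```

Call:
{"api": "step_arm", "payload": {"series": [{"dx":0,"dy":0,"dz":-0.015,"roll":0,"fingers":0.04},{"dx":0,"dy":0,"dz":-0.04,"roll":0,"fingers":0.04},{"dx":0,"dy":0,"dz":-0.05,"roll":0,"fingers":0.04},{"dx":0,"dy":0,"dz":-0.05,"roll":0.135,"fingers":0.04},{"dx":0,"dy":0,"dz":-0.05,"roll":0.134,"fingers":0.04},{"dx":0,"dy":0,"dz":-0.02,"roll":0,"fingers":0.04}], "grip_force": 12}}

```text
clock: 22.58
ee_pos: [0.4719, 0.0027, 0.2023]
orientation: [0.014, 1.0, 0.006, -0.027]
ft_force: [0.4, 0.0, -1.3]
width: 0.567
```

Call:
{"api": "step_arm", "payload": {"series": [{"dx":-0.023,"dy":-0.039,"dz":0,"roll":0,"fingers":0.04},{"dx":-0.023,"dy":-0.039,"dz":0,"roll":0,"fingers":0.04},{"dx":-0.023,"dy":-0.039,"dz":0,"roll":0,"fingers":0.04},{"dx":-0.023,"dy":-0.039,"dz":0,"roll":0,"fingers":0.04},{"dx":-0.023,"dy":-0.039,"dz":0,"roll":0,"fingers":0.04},{"dx":-0.023,"dy":-0.039,"dz":0,"roll":0,"fingers":0.04},{"dx":-0.023,"dy":-0.039,"dz":0,"roll":0,"fingers":0.04},{"dx":-0.015,"dy":-0.025,"dz":0,"roll":0,"fingers":0.04},{"dx":0,"dy":0,"dz":0,"roll":0,"fingers":0.04}]}}

```text
clock: 23.7
ee_pos: [0.6455, -0.3091, 0.2035]
orientation: [0.013, 1.0, 0.005, -0.02]
ft_force: [0.1, -0.9, -1.0]
width: 0.568
```

```bash
cat >seat.py <<'E'
from h import *
import sys
c=r.camera("wrist"); cv2.imwrite(f"pics/{sys.argv[1]}.png",c["img"]); g=c["img"].max(2)
m=(g<70).astype(np.uint8); n,l,st,ce=cv2.connectedComponentsWithStats(m)
pts=[]
for i in range(1,n):
    if st[i,4]<20: continue
    p=back(c,ce[i],.1175)[0]
    if np.hypot(p[0]-.572,p[1]+.31)<.055 and st[i,4]<900:
        print(ce[i].round(),st[i,4],(p[:2]*1000).round(1)); pts.append(np.argwhere(l==i)[:,::-1])
if pts:
    P=back(c,np.vstack(pts).astype(float),.1175)[:,:2]*1000
    print(cv2.minAreaRect(P.astype(np.float32)))
E
python3 seat.py w21; python3 look.py w21 .24 3000
```

```text
[285.  78.] 123 [ 546.4 -335.4]
[346.  77.] 129 [ 547.  -283.3]
[315. 110.] 288 [ 573.4 -310.8]
[346. 139.] 108 [ 599.1 -284. ]
[287. 140.] 116 [ 598.6 -335.9]
((572.7909545898438, -309.7830505371094), (60.696258544921875, 61.35064697265625), 88.9711685180664)
23.75 [ 0.6454 -0.308   0.2042] [-0.11 -0.1   0.08] w 49.3 [[-0.999, 0.026], [0.025, 1.0]] [ 0.039  0.01  -0.999]
[319. 243.] 7843.5 [[273.0, 200.0], [366.0, 200.0], [366.0, 287.0], [273.0, 287.0]] (646, -309, 51.7, 53.0, -1.6)
```

```bash
cat >held.py <<'E'
from h import *
s,M=sense(); c=r.camera("wrist"); e=s["ee_pos"]
k=max(tiles(c,5000),key=cv2.contourArea); z=e[2]+.043
P=back(c,k[:,0,:],z)[:,:2]*1000; (x,y),(w,h),a=cv2.minAreaRect(P.astype(np.float32))
b=cv2.boxPoints(((x,y),(w,h),a)); far=np.sort(b[:,0])[2:].mean()+.3
a=(a+45)%90-45
print("ee",(e*1000).round(1),"F",s["ft_force"].round(1),"M",M[:2,:2].round(3).tolist(),M[2].round(3))
print("tile ctr x",round(far-25*np.cos(np.radians(a)),1),"(rect",round(x,1),") y",round(y,1),"size",round(w,1),round(h,1),"yaw",round(a,2))
print("tool shift to seat 572.8,-309.8:",((M.T@[572.8-(far-25),-309.8-y,0])).round(1))
E
python3 held.py
```

```text
ee [ 645.3 -307.2  205. ] F [-1.   0.1 -0.2] M [[-0.999, 0.025], [0.024, 1.0]] [ 0.038  0.01  -0.999]
tile ctr x 643.5 (rect 642.8 ) y -307.9 size 49.5 50.8 yaw -1.57
tool shift to seat 572.8,-309.8: [70.6 -3.6  2.7]
```

Call:
{"api": "step_arm", "payload": {"series": [{"dx":0.035,"dy":-0.002,"dz":0,"roll":-0.013,"fingers":0.04},{"dx":0.032,"dy":0,"dz":0,"roll":0,"fingers":0.04},{"dx":0,"dy":0,"dz":0,"roll":0,"fingers":0.04},{"dx":0,"dy":0,"dz":0.03,"roll":0,"fingers":0.04},{"dx":0,"dy":0,"dz":0.03,"roll":0,"fingers":0.04},{"dx":0,"dy":0,"dz":0.015,"roll":0,"fingers":0.04},{"dx":0,"dy":0,"dz":0,"roll":0,"fingers":0.04}]}}

```text
clock: 24.72
ee_pos: [0.5762, -0.2988, 0.1378]
orientation: [0.001, 1.0, 0.004, -0.014]
ft_force: [-0.3, -0.3, 0.1]
width: 0.567
```

```bash
python3 held.py;python3 seat.py w22
```

```text
ee [ 576.2 -298.8  137.8] F [-0.3 -0.3  0.1] M [[-1.0, 0.001], [0.001, 1.0]] [ 0.028  0.007 -1.   ]
tile ctr x 574.1 (rect 573.3 ) y -299.5 size 49.6 51.0 yaw -0.2
tool shift to seat 572.8,-309.8: [  1.3 -10.3  -0. ]
[269. 170.] 190 [ 545.1 -335. ]
[341. 171.] 191 [ 546.  -283.7]
[304. 188.] 202 [ 558.3 -310.2]
((553.794189453125, -309.4660339355469), (61.15904235839844, 26.220073699951172), 89.01966094970703)
```

Call:
{"api": "step_arm", "payload": {"series": [{"dx":0.002,"dy":-0.01,"dz":0,"roll":0.014,"fingers":0.04},{"dx":0,"dy":0,"dz":0,"roll":0,"fingers":0.04},{"dx":0,"dy":0,"dz":0.02,"roll":0,"fingers":0.04},{"dx":0,"dy":0,"dz":0.015,"roll":0,"fingers":0.04},{"dx":0,"dy":0,"dz":0,"roll":0,"fingers":0.04}]}}

```text
clock: 25.45
ee_pos: [0.5745, -0.3108, 0.1042]
orientation: [0.009, 1.0, 0.002, -0.012]
ft_force: [-0.6, -0.3, -0.6]
width: 0.568
```

```bash
python3 held.py;python3 seat.py w23
```

```text
ee [ 574.5 -310.8  104.2] F [-0.6 -0.3 -0.6] M [[-1.0, 0.017], [0.017, 1.0]] [ 0.024  0.004 -1.   ]
tile ctr x 572.2 (rect 571.4 ) y -311.4 size 49.6 51.1 yaw -1.04
tool shift to seat 572.8,-309.8: [-0.6  1.6 -0. ]
[279. 185.] 252 [ 545.1 -335.1]
[364. 185.] 279 [ 546.1 -283.9]
[321. 197.] 67 [ 553.7 -309.8]
((547.7928466796875, -309.39825439453125), (61.064796447753906, 13.850313186645508), 88.97978210449219)
```

Call:
{"api": "step_arm", "payload": {"series": [{"dx":0,"dy":0.0018,"dz":0.003,"roll":0,"fingers":0.04},{"dx":0,"dy":0,"dz":0.005,"roll":0,"fingers":0.04},{"dx":0,"dy":0,"dz":0.003,"roll":0,"fingers":0.04},{"dx":0,"dy":0,"dz":0.0,"roll":0,"fingers":0.04}], "grip_force": 6}}

```text
clock: 26.05
ee_pos: [0.5755, -0.3093, 0.0957]
orientation: [0.008, 1.0, 0.001, -0.01]
ft_force: [-1.2, 0.6, -0.3]
width: 0.57
```

```bash
python3 held.py;python3 seat.py w24
```

```text
ee [ 575.5 -309.3   95.7] F [-1.2  0.6 -0.3] M [[-1.0, 0.017], [0.017, 1.0]] [ 0.02   0.001 -1.   ]
tile ctr x 573.2 (rect 572.3 ) y -309.7 size 49.7 51.2 yaw -0.98
tool shift to seat 572.8,-309.8: [ 0.4 -0.1  0. ]
[275. 187.] 288 [ 545.1 -335. ]
[363. 187.] 294 [ 545.9 -283.8]
((547.0352172851562, -309.3484191894531), (61.19191360473633, 12.63493537902832), 89.01899719238281)
```

Call:
{"api": "step_arm", "payload": {"series": [{"dx":0.001,"dy":0,"dz":0.004,"roll":0,"fingers":0.04},{"dx":0,"dy":0,"dz":0.003,"roll":0,"fingers":0.04}]}}

```text
clock: 26.4
ee_pos: [0.5747, -0.3095, 0.0892]
orientation: [0.008, 1.0, 0.0, -0.009]
ft_force: [-0.5, -0.2, -1.0]
width: 0.567
```

```bash
python3 held.py
```

```text
ee [ 574.7 -309.5   89.2] F [-0.5 -0.2 -1. ] M [[-1.0, 0.017], [0.017, 1.0]] [ 0.018  0.001 -1.   ]
tile ctr x 572.3 (rect 571.4 ) y -310.0 size 49.8 51.3 yaw -0.96
tool shift to seat 572.8,-309.8: [-0.5  0.2 -0. ]
```

Call:
{"api": "step_arm", "payload": {"series": [{"dx":0,"dy":0,"dz":0.003,"roll":0,"fingers":0.04},{"dx":0,"dy":0,"dz":0.002,"roll":0,"fingers":0.04}]}}

```text
clock: 26.7
ee_pos: [0.5745, -0.3095, 0.0834]
orientation: [0.008, 1.0, 0.001, -0.009]
ft_force: [-0.1, 0.2, -1.0]
width: 0.566
```

Call:
{"api": "step_arm", "payload": {"series": [{"dx":0,"dy":0,"dz":0.002,"roll":0,"fingers":0.04},{"dx":0,"dy":0,"dz":0.002,"roll":0,"fingers":0.04}]}}

```text
clock: 26.95
ee_pos: [0.5744, -0.3094, 0.0791]
orientation: [0.008, 1.0, 0.001, -0.009]
ft_force: [0.4, -0.3, -0.3]
width: 0.564
```

Call:
{"api": "step_arm", "payload": {"series": [{"dx":0,"dy":0,"dz":0.002,"roll":0,"fingers":0.04}]}}

```text
clock: 27.08
ee_pos: [0.5746, -0.3095, 0.0774]
orientation: [0.008, 1.0, 0.0, -0.009]
ft_force: [-0.7, 0.1, 4.4]
width: 0.569
```

```bash
python3 held.py
```

```text
ee [ 574.6 -309.5   77.4] F [-0.7  0.1  4.4] M [[-1.0, 0.017], [0.017, 1.0]] [ 0.018  0.001 -1.   ]
tile ctr x 572.2 (rect 571.3 ) y -309.9 size 49.8 51.3 yaw -0.99
tool shift to seat 572.8,-309.8: [-0.6  0.1 -0. ]
```

Call:
{"api": "step_arm", "payload": {"series": [{"dx":0,"dy":0,"dz":0.001,"roll":0,"fingers":0.04},{"dx":0,"dy":0,"dz":0,"roll":0,"fingers":0.06},{"dx":0,"dy":0,"dz":0,"roll":0,"fingers":0.07},{"dx":0,"dy":0,"dz":-0.01,"roll":0,"fingers":0.075},{"dx":0,"dy":0,"dz":-0.03,"roll":0,"fingers":0.08},{"dx":-0.03,"dy":0,"dz":-0.04,"roll":0,"fingers":0.08},{"dx":-0.03,"dy":0,"dz":-0.03,"roll":0,"fingers":0.08},{"dx":0,"dy":0,"dz":0,"roll":0,"fingers":0.08}]}}

```text
clock: 28.12
ee_pos: [0.6367, -0.3105, 0.1886]
orientation: [0.009, 1.0, 0.001, -0.01]
ft_force: [0.1, -0.3, 0.5]
width: 0.913
```

```bash
python3 look.py w25 .12 1500;python3 seat.py w25; python3 - <<'E'
import cv2,numpy as np
from h import *
c=r.camera("top"); 
for k in tiles(c): print(k[:,0].mean(0).round(),[rect(c,k,z) for z in (.011,.12,.06)])
a=cv2.imread("pics/w25.png")[40:200,240:400]; b=c["img"][170:260,150:240]
cv2.imwrite("pics/fin.png",np.hstack([cv2.resize(a,(400,400),interpolation=2),cv2.resize(b,(400,400),interpolation=2)]))
E
```

```text
28.12 [ 0.6367 -0.3105  0.1886] [ 0.09 -0.31  0.48] w 80.2 [[-1.0, 0.018], [0.018, 1.0]] [ 0.02   0.002 -1.   ]
[319. 117.] 3625.5 [[288.0, 87.0], [349.0, 87.0], [349.0, 148.0], [288.0, 148.0]] (572, -310, 49.5, 48.9, -1.0)
[287.  87.] 139 [ 546.2 -335.5]
[351.  87.] 128 [ 547.  -283.4]
[288. 152.] 139 [ 598.1 -336.2]
[350. 152.] 135 [ 599.2 -284.4]
((572.9533081054688, -309.9757995605469), (61.214908599853516, 60.64569091796875), 88.96894073486328)
[297. 206.] [(566, 2, 43.4, 42.9, 0.6), (550, -3, 40.0, 39.5, 0.6), (559, -1, 41.9, 41.4, 0.6)]
[192. 199.] [(584, 301, 60.6, 52.6, -10.9), (566, 273, 55.8, 48.4, -10.9), (576, 288, 58.4, 50.7, -10.9)]
```

View pics/fin.png

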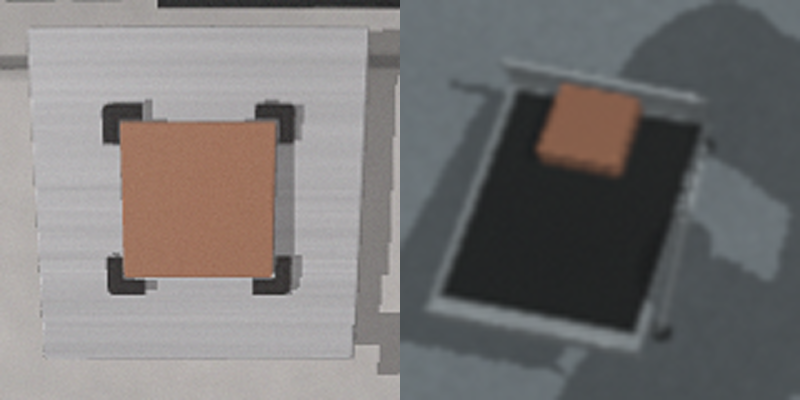

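```bash
python3 -c "
from bench import r
print(r.hand_in(), r.sense()['clock'])"
```

```text
the job is handed in; nothing more can be done
the job is handed in; nothing more can be done
```

I did the full changeover and handed it in; the last clock reading before hand-in was about 28 s.

- **Rack tile:** I gripped it along the rack, which squared it, and slid it down until it pressed on the backstop with about 6 N.
- **Measured tile:** I took it from the seat, laid it tilted on top of the first tile and pushed it to the backstop with about 5.5 N. The close picture after release shows the two tiles flush and in line, with no visible gap.
- **Tray tile:** I set it down inside the four corner stops. The first contact came at the expected floor height, with no touch on the stops. The last look gives its centre at (572, -310) mm against a seat centre of about (573, -310) mm, both turned about -1°.

**Checks that disagreed:**
- The fingertips really end about 40 mm behind the reported TCP, so my first two grasps on the rack tile closed on air above it. I corrected for this from then on.
- The seat's x position varied by about 1 mm between wrist views.
- Fast moves left the tool tilted by up to 3°, so I let the tiles settle flat on contact.
- On the way into the tray the fingers touched its floor with about 10 N. I raised them before gripping.
- My last checks re-measured the disc, which had not moved. I did not re-measure the jar, beaker or spatula; the arm made no known contact with them.

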